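# Rub down the new edging on a wavy shelf board

## Robot

A 6-joint arm with a two-finger parallel gripper is mounted at the origin on the work surface. World frame = base frame: x ahead of the robot, y to its left, z up, the work surface at z = 0. Lengths are in mm, angles in rad, forces in N, time in s.
With the tool pointing down it reaches from about 275 to 750 mm from the base axis. Payload 10.2 kg.
Tool frame: the origin (TCP) lies at the very end of the fingers, on their centre line; the grasp point (between the pads) lies 19 mm behind it; y points along the fingers, x is the direction in which the jaws open and shut, and the axes are right-handed (so a half turn about y gives the same grasp; the last joint's range is limited). The gripper opens to 85 mm and grips with 20 to 120 N. Pads are 22 mm wide; open, the fingers measure 114 mm over their backs; the gripper's body (76 mm by 85 mm) begins 54 mm behind the grasp point. The pads swing forward as they close: fully open they stand 13 mm farther back than shut.
Start: joints at [-1.41, 0.313, 1.498, -0, 1.331, -0.223], TCP at [196.572, -486.817, 231.294] pointing down, gripper open.
Joint ranges: [-2.94, 2.94], [-0.97, 2.17], [0.19, 2.56], [-1.23, 4.37], [0.02, 3.11], [-2.88, 2.88]. Speed limits (rad/s): [2.39, 2.39, 3.01, 3.14, 3.14, 3.14].

## Interface

Orientations are given as a unit quaternion [w, x, y, z].
In Python, from rig import telemetry, imaging, ctrl gives the robot as it stands.
- The arm moves only by the shell command python3 -m handwheel 'ROWS' [FORCE]. ROWS is JSON, a list of rows, each an object with "delta_pos": the shift along the tool's x, y, z in cm, a list of three; "twist": the turn, a rotation vector about the tool's x, y, z in rad, a list of three; "jaw": the opening, from 0 (shut) to 1 (fully open). A call has exactly 10 rows; each row is the pose to reach, as a shift and turn from the pose commanded when the call began, along the tool's axes at that moment; what a row does not reach only later rows make up. A row lasts 1/12 s, in which the tool goes at most 41.7 mm and 7.16 degrees, less where a joint would pass 70% of its speed; a pose out of reach is approached as far as the arm can. A call with a gripper value outside its range is refused whole. The fingers move at their own pace and stop on an object; FORCE is the grip in N (left out, the last holds). Time passes only in rows, so rows that repeat a pose let the fingers close, or fill a call up. It gives the time, the measured TCP pose, the force and the opening at its end, in the units of the state.
- telemetry.sense(): the state, without advancing time (a new reading comes with each control period).
- imaging.capture(name): name is "side" or "top" or "wrist"; returns a dict with "frame" (420x560x3 uint8, red, green, blue), "z_map" (420x560 float32, mm along the optical axis (not along the pixel's ray), 0 where there is no reading), "fx", "fy", "cx", "cy" (pixels), "rvec" (rotation vector, rad) and "tvec" (3), from world to camera coordinates, as OpenCV has them. Camera axes: x right, y down, z forward; pixel columns grow to the right and rows downward; lengths in mm; the calibration is good to about 2 mm. A picture is of the moment at which its call begins.
- ctrl.finish_job(): hands the job in, once; it reports no verdict.
The state is a dict: "time_s": time; "joints": joint angles; "dq": joint speeds; "tau": joint torques, N m; "eef_pos": TCP position; "ee_rot": TCP orientation; "force": force on the tool from outside, world axes, zero at the start; "wrist_torque": the same for the moment, N m; "grip_width": opening from 0.0 (shut) to 1.0 (fully open).
Only numpy, scipy, OpenCV 4.12 (cv2) and the standard library are available. Lean on these libraries where they do the work, as an engineer would, in place of code of your own. Each camera call takes 0.05 s, during which the arm holds its last target.

## Task

Take the burnisher out of its stand and rub down the fresh edging along the board's wavy edge, from the end with the red dot to the other end, keeping the steel rod lightly but constantly pressed against the edge around every curve and never so hard that it dents the edging. Then stand the burnisher upright back in its stand, fully home, and leave everything else as it lies.

Things in the scene. Friction and masses are not known exactly. Their poses are not given: they have to be found in the camera images.
- burnisher_center (a point): Burnisher: blue square handle 30 x 30 mm, 64 mm tall, a 10 mm round steel rod sticking 40 mm out of its underside; about 170 g. Point: centre of the handle, 32 mm above its underside; z up, x and y square to its faces. It stands in the stand, the handle's underside resting on the stand's top. Grip the handle from above on two opposite faces, firmly (60 N or more).
- burnisher_tip (a point): Centre of the lower end of the burnisher's steel rod, 72 mm below the handle's centre. The rod sits in a rubber bush: it gives sideways, staying parallel to the handle, about 1 mm per 4 N, up to 4.5 mm in any direction; it does not give lengthwise.
- burnisher: The burnisher as a whole, origin at the centre of the handle's underside, 32 mm below the handle's centre and 40 mm above the rod's lower end; axes as for the handle.
- stand: Grey stand for the burnisher, a fixed block 70 x 70 x 50 mm standing on the white panel, z up; origin at the centre of its underside.
- stand_hole0 (a point): Mouth of the stand's vertical through-hole, at the centre of its top, 50 mm above the stand's underside; the hole is 19 mm wide.
- cradle: Grey cradle 80 x 190 x 12 mm, fixed on the panel; origin at its underside, z up. On it is clamped a beech-coloured board 16 mm thick (underside 12, top 28 mm above the origin; two clamp nuts on top reach 42 mm), from y = -120 to 120 mm. The +x edge is wavy, has the dark brown edging and overhangs the cradle by 15 mm or more. Drawn edge: x = 58 + 12 cos(2 pi (y - 10) / 150), in mm.
- edge_mid (a point): Where the drawn edge crosses y = 0 of the cradle, 20 mm above the cradle's underside (half-way up the board). The board was clamped by eye: it really sits up to 6 mm off along the cradle's x and turned up to 0.07 rad about the cradle's z axis, and its own pose is not measured, so find the edge by feel or sight. It does not shift under the allowed forces.
- edge_start (a point): Start of the sweep on the drawn edge, at y = -100 mm of the cradle, half-way up the board; the red dot on the board's top is at this end. The edging sticks only where the rod slides with about 1 N or more, its lower end below the board's top (best near the board's underside), at up to 40 mm/s; over 12 N dents it.
- edge_end (a point): End of the sweep on the drawn edge, at y = +100 mm of the cradle, half-way up the board. These three edge points are fixed to the cradle, not to the board.
- tray_center (a point): Grey parts tray 110 x 130 mm, 40 mm tall, with a clear hinged lid, shut, about 44 mm tall, with a knob on top reaching about 85 mm, fixed on the panel; leave alone. This point is at its centre, 20 mm above its underside.
- tray_lid (a joint): Hinge of the tray's lid, 0 shut, grows as it opens (rad); stays shut.
- screwdriver_grip (a point): Red-handled screwdriver 190 mm long lying on the panel, loose; leave alone. Point in its handle.
- hex_key_mid (a point): Steel hex key, an L of 80 by 30 mm, 6 mm thick, lying loose on the panel; leave alone. Point in the middle of its long leg.
- cam_lock_mid (a point): Zinc cam lock, a stepped disc 19 mm across and 12 mm tall, loose on the panel; leave alone. Point at its centre.

How it is judged (in metres and radians):
On the way, in this order (a step that is already met when the one before it is completed fails the run):
1. the rod rubs on the wavy edge with more than 0.8 N, its tip -95 to -76 mm along the cradle's y axis (y of burnisher_tip in the frame of cradle between -0.095 and -0.076 m and x of burnisher_tip in the frame of cradle above 0.035 m and z of burnisher_tip in the frame of cradle below 0.025 m and contact force between burnisher and cradle above 0.8 N), for 0.3 s.
2. the rod rubs on the wavy edge with more than 0.8 N, its tip -76 to -57 mm along the cradle's y axis (y of burnisher_tip in the frame of cradle between -0.076 and -0.057 m and x of burnisher_tip in the frame of cradle above 0.035 m and z of burnisher_tip in the frame of cradle below 0.025 m and contact force between burnisher and cradle above 0.8 N), for 0.3 s.
3. the rod rubs on the wavy edge with more than 0.8 N, its tip -57 to -38 mm along the cradle's y axis (y of burnisher_tip in the frame of cradle between -0.057 and -0.038 m and x of burnisher_tip in the frame of cradle above 0.035 m and z of burnisher_tip in the frame of cradle below 0.025 m and contact force between burnisher and cradle above 0.8 N), for 0.3 s.
4. the rod rubs on the wavy edge with more than 0.8 N, its tip -38 to -19 mm along the cradle's y axis (y of burnisher_tip in the frame of cradle between -0.038 and -0.019 m and x of burnisher_tip in the frame of cradle above 0.035 m and z of burnisher_tip in the frame of cradle below 0.025 m and contact force between burnisher and cradle above 0.8 N), for 0.3 s.
5. the rod rubs on the wavy edge with more than 0.8 N, its tip -19 to -0 mm along the cradle's y axis (y of burnisher_tip in the frame of cradle between -0.019 and -0 m and x of burnisher_tip in the frame of cradle above 0.035 m and z of burnisher_tip in the frame of cradle below 0.025 m and contact force between burnisher and cradle above 0.8 N), for 0.3 s.
6. the rod rubs on the wavy edge with more than 0.8 N, its tip 0 to 19 mm along the cradle's y axis (y of burnisher_tip in the frame of cradle between 0 and 0.019 m and x of burnisher_tip in the frame of cradle above 0.035 m and z of burnisher_tip in the frame of cradle below 0.025 m and contact force between burnisher and cradle above 0.8 N), for 0.3 s.
7. the rod rubs on the wavy edge with more than 0.8 N, its tip 19 to 38 mm along the cradle's y axis (y of burnisher_tip in the frame of cradle between 0.019 and 0.038 m and x of burnisher_tip in the frame of cradle above 0.035 m and z of burnisher_tip in the frame of cradle below 0.025 m and contact force between burnisher and cradle above 0.8 N), for 0.3 s.
8. the rod rubs on the wavy edge with more than 0.8 N, its tip 38 to 57 mm along the cradle's y axis (y of burnisher_tip in the frame of cradle between 0.038 and 0.057 m and x of burnisher_tip in the frame of cradle above 0.035 m and z of burnisher_tip in the frame of cradle below 0.025 m and contact force between burnisher and cradle above 0.8 N), for 0.3 s.
9. the rod rubs on the wavy edge with more than 0.8 N, its tip 57 to 76 mm along the cradle's y axis (y of burnisher_tip in the frame of cradle between 0.057 and 0.076 m and x of burnisher_tip in the frame of cradle above 0.035 m and z of burnisher_tip in the frame of cradle below 0.025 m and contact force between burnisher and cradle above 0.8 N), for 0.3 s.
10. the rod rubs on the wavy edge with more than 0.8 N, its tip 76 to 95 mm along the cradle's y axis (y of burnisher_tip in the frame of cradle between 0.076 and 0.095 m and x of burnisher_tip in the frame of cradle above 0.035 m and z of burnisher_tip in the frame of cradle below 0.025 m and contact force between burnisher and cradle above 0.8 N), for 0.3 s.
At the end, for the whole second after the job is handed in: The burnisher stands upright (within 0.08 rad) in its stand, rod in the hole, the handle's underside on the stand's top (within 4 mm) and centred within 9 mm, after the rod rubbed the wavy edge in order over every 19 mm stretch from the red dot's end to the other (horizontal distance between each of burnisher_center, burnisher_tip and stand_hole0 below 0.009 m and z of burnisher_center in the frame of stand between 0.078 and 0.086 m and angle between burnisher_center's own z axis and vertical below 0.08 rad); the robot touches nothing.
It fails at once if the burnisher presses on the board with more than 12 N (contact force between burnisher and cradle above 12 N).
It fails at once if the hand or arm touches the board or cradle with more than 2 N (contact force between any of the fingers, the arm and cradle above 2 N).
It fails at once if the tray's lid is opened (value of joint tray_lid above 0.15 rad).
It fails at once if the screwdriver, hex key or cam lock is moved by more than 15 mm (distance of any of screwdriver_grip, hex_key_mid, cam_lock_mid from where it was at the start of the episode above 0.015 m).
It also fails if it takes over 72 s, if anything falls off the work surface, if the arm or the gripper's body presses on something with over 40 N, if the wrist force passes 120 N, or if a joint passes its speed limit or range.

## Working session

There is one attempt and no reset: what is moved stays moved. The work goes in short steps, Python scripts to look and compute and a shell command to move; the robot and the scene stay as the last step left them, time stands still between calls to the robot, and variables do not carry over. Pictures are saved under pics/ and viewed, and the job is handed in when it is done.

```bash
ls; mkdir -p pics; python3 - <<'E'
from rig import telemetry, imaging
import cv2,pickle
print(telemetry.sense())
for n in ("side","top","wrist"):
    d=imaging.capture(n); pickle.dump(d,open(f"{n}0.pkl","wb"))
    cv2.imwrite(f"pics/{n}0.png",d["frame"][:,:,::-1]); print(n,d["fx"],d["cx"],d["cy"],d["rvec"],d["tvec"])
E
```

```text
pics
{'time_s': 0.0, 'joints': array([-1.41038373e+00,  3.13449619e-01,  1.49845699e+00, -3.07446048e-06,
        1.33102415e+00, -2.23417092e-01]), 'dq': array([ 0.00085298, -0.00069198,  0.00109597, -0.00026171, -0.00014701,
        0.0013428 ]), 'tau': array([-1.02785958e-03, -4.12269330e+01, -2.59742439e+01, -2.51532128e-04,
        4.15190763e-03,  1.89832043e-07]), 'eef_pos': array([ 196.53430676, -486.53376535,  230.7277862 ]), 'ee_rot': array([ 0.58653405, -0.5858457 ,  0.39577523, -0.39512604]), 'force': array([-0.2192105 , -0.28974232,  0.26712425]), 'wrist_torque': array([-0.03253007,  0.03153395,  0.04513028]), 'grip_width': 0.9990014731583804}
side 383.0153664078703 284.9461169468101 211.70013780076 [ 0.16054996 -2.77672449  1.33638329] [617.20971413 141.46271218 925.96815227]
top 540.13718765949 278.77807276688714 203.7313757719947 [ 2.16804505 -2.19571533  0.13992726] [  -9.53559479  611.64677789 1154.8350073 ]
wrist 363.4002294087066 284.56566886225727 205.4656737100435 [-2.38243805  1.60795087  0.2536731 ] [-523.39328667  -39.5769143   382.26461012]
```

View pics/top0.png

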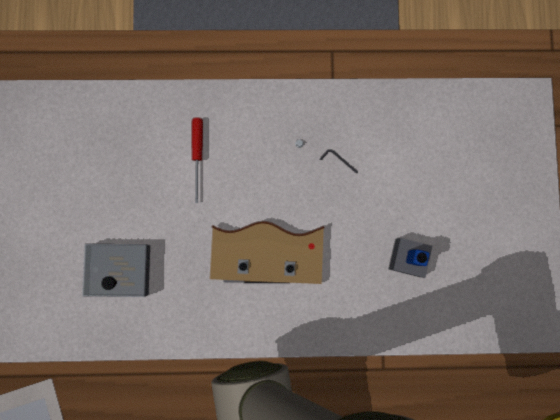

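View pics/side0.png

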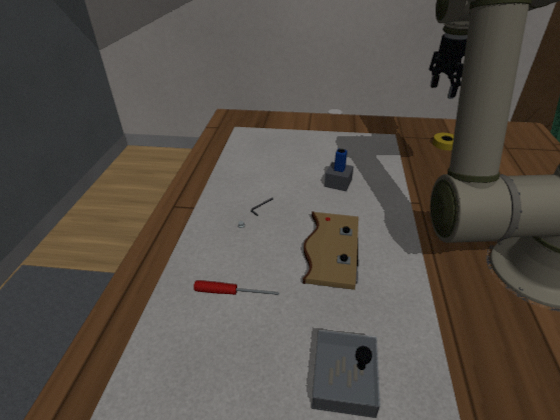

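View pics/wrist0.png

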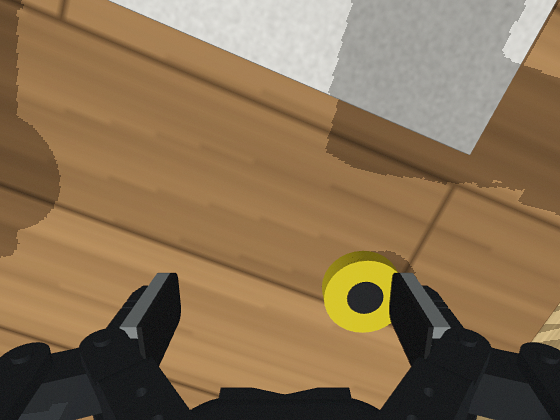

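The top view shows the board at px x 211–325, y 220–283, with the red dot at (311,246). The stand with the blue burnisher is at (412,257), the hex key at (340,160), the cam lock at (300,143), the screwdriver at x 197 and the tray at (118,270). World +x points up in the image.

```bash
cat > h.py <<'E'
import numpy as np,cv2,pickle
from rig import telemetry, imaging
from scipy.spatial.transform import Rotation as R
def cam(d):
    M=R.from_rotvec(np.array(d["rvec"]).ravel()).as_matrix(); t=np.array(d["tvec"]).ravel()
    return M,t
def ray(d,uv,z):
    M,t=cam(d); uv=np.atleast_2d(np.asarray(uv,float)); C=-M.T@t
    v=np.c_[(uv[:,0]-d["cx"])/d["fx"],(uv[:,1]-d["cy"])/d["fy"],np.ones(len(uv))]@M
    return C+v*((z-C[2])/v[:,2])[:,None]
def dep(d,uv):
    M,t=cam(d); uv=np.atleast_2d(np.asarray(uv)).astype(int); z=d["z_map"][uv[:,1],uv[:,0]]
    v=np.c_[(uv[:,0]-d["cx"])/d["fx"],(uv[:,1]-d["cy"])/d["fy"],np.ones(len(uv))]*z[:,None]
    return (v-t)@M
def load(n): return pickle.load(open(f"{n}.pkl","rb"))
def snap(n,k,show=True):
    d=imaging.capture(n); pickle.dump(d,open(f"{n}{k}.pkl","wb")); cv2.imwrite(f"pics/{n}{k}.png",d["frame"][:,:,::-1]); return d
def quat(): 
    w,x,y,z=telemetry.sense()["ee_rot"]; return R.from_quat([x,y,z,w])
E
python3 - <<'E'
from h import *
np.set_printoptions(precision=1,suppress=True)
d=load("top0")
for n,uv in dict(panel=(250,180),panel2=(370,280),wood=(30,50),board=(260,255),standtop=(402,247),handle=(421,257),dot=(311,246),cradle=(268,283)).items(): print(n,dep(d,[uv])[0])
f=d["frame"].astype(int); 
hsv=cv2.cvtColor(d["frame"],cv2.COLOR_RGB2HSV)
m=((hsv[...,0]>108)&(hsv[...,0]<128)&(hsv[...,1]>150)).astype(np.uint8); m[:200]=0
print("blue",m.sum(),cv2.minAreaRect(np.argwhere(m)[:,::-1].astype(np.float32)))
p=dep(d,np.argwhere(m)[:,::-1]); print(np.percentile(p,[0,10,50,90,100],axis=0))
cv2.imwrite("pics/crop0.png",cv2.resize(d["frame"][205:305,195:445,::-1],None,fx=3.2,fy=3.2,interpolation=cv2.INTER_CUBIC))
E
```

```text
panel [667.1  45.8  14.9]
panel2 [ 442.  -216.1   16.8]
wood [976.7 548.9  -3.3]
board [499.9  25.   42. ]
standtop [ 512.5 -276.9   66.9]
handle [ 490.8 -298.6  129.4]
dot [517.7 -85.3  42.9]
cradle [438.5   8.3   9.7]
blue 206 ((417.4808044433594, 257.0961608886719), (20.592193603515625, 15.29705810546875), 11.309932708740234)
[[ 474.5 -313.9   77.3]
 [ 476.9 -308.    95.2]
 [ 489.1 -289.   127.2]
 [ 502.8 -282.6  131.2]
 [ 505.3 -281.   133.5]]
```

View pics/crop0.png

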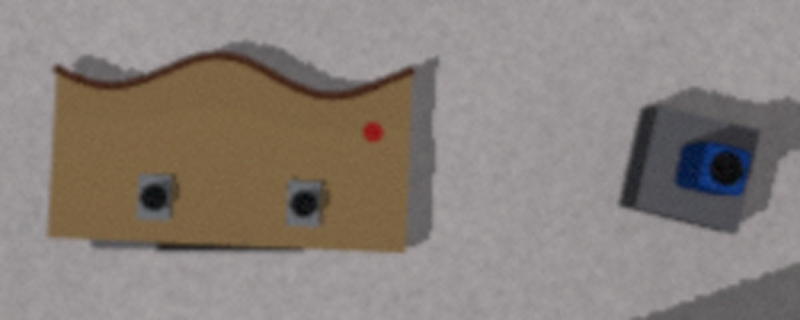

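```bash
python3 - <<'E'
from h import *
np.set_printoptions(precision=3,suppress=True)
s=telemetry.sense(); T=quat().as_matrix(); print("tool axes cols",T)
d=load("wrist0"); M,t=cam(d); C=-M.T@t
print("cam world",C,"in tool",T.T@(C-s["eef_pos"])); print("cam axes in tool",T.T@M.T)
d=load("top0")
f=d["frame"]
# stand corners
st=ray(d,[(195+600/3.2*0+x/3.2,205+y/3.2) for x,y in [(655,105),(758,130),(737,232),(635,208)]],65)
print(st,st.mean(0))
E
```

```text
tool axes cols [[ 0.374 -0.     0.927]
 [-0.927  0.001  0.374]
 [-0.001 -1.     0.   ]]
cam world [ 269.283 -456.431  375.221] in tool [  -0.892 -144.32    78.784]
cam axes in tool [[ 1.    -0.    -0.001]
 [ 0.001 -0.306  0.952]
 [-0.001 -0.952 -0.306]]
[[ 532.098 -273.153   65.   ]
 [ 514.572 -341.581   65.   ]
 [ 447.448 -324.679   65.   ]
 [ 464.203 -257.325   65.   ]] [ 489.581 -299.185   65.   ]
```

```bash
python3 -m handwheel '[{"delta_pos":[-0.65,-0.2,3.42],"twist":[0,-0.096,0],"jaw":1},{"delta_pos":[-1.3,-0.4,6.84],"twist":[0,-0.192,0],"jaw":1},{"delta_pos":[-1.95,-0.6,10.26],"twist":[0,-0.288,0],"jaw":1},{"delta_pos":[-2.6,-0.8,13.7],"twist":[0,-0.384,0],"jaw":1},{"delta_pos":[-3.25,-1.0,17.1],"twist":[0,-0.48,0],"jaw":1},{"delta_pos":[-3.9,-1.2,20.5],"twist":[0,-0.576,0],"jaw":1},{"delta_pos":[-4.55,-1.4,23.9],"twist":[0,-0.672,0],"jaw":1},{"delta_pos":[-5.2,-1.6,27.4],"twist":[0,-0.768,0],"jaw":1},{"delta_pos":[-5.85,-1.8,30.8],"twist":[0,-0.864,0],"jaw":1},{"delta_pos":[-6.47,-2.0,34.2],"twist":[0,-0.956,0],"jaw":1}]' 100; python3 - <<'E'
from h import *
snap("wrist",1); s=telemetry.sense(); print(s["eef_pos"],s["time_s"],s["joints"]); print(quat().as_matrix())
E
```

```text
time_s: 0.98
eef_pos: [490.7, -297.4, 251.2]
ee_rot: [0.703, -0.703, 0.08, -0.08]
force: [-0.6, -0.4, 0.3]
grip_width: 1.003
[ 494.6178409  -294.16650545  251.36104538] 1.0333 [-0.74112121  0.41220867  1.30552315  0.00243128  1.42332521 -0.52480919]
[[ 0.97661736  0.00201903  0.2149755 ]
 [-0.21497851  0.00141222  0.97661776]
 [ 0.00166823 -0.99999696  0.00181325]]
```

View pics/wrist1.png

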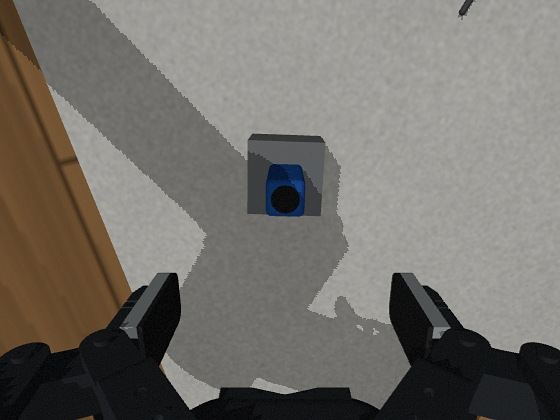

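The wrist view shows the stand's top at px (248–323,140–215), square to the image, with the handle's top around (286,198). The arm was still settling, so I'll take another.

```bash
python3 -m handwheel '[{"delta_pos":[0,0,0],"twist":[0,0,0],"jaw":1},{"delta_pos":[0,0,0],"twist":[0,0,0],"jaw":1},{"delta_pos":[0,0,0],"twist":[0,0,0],"jaw":1},{"delta_pos":[0,0.5,0],"twist":[0,0,0],"jaw":1},{"delta_pos":[0,1,0],"twist":[0,0,0],"jaw":1},{"delta_pos":[0,2,0],"twist":[0,0,0],"jaw":1},{"delta_pos":[0,3,0],"twist":[0,0,0],"jaw":1},{"delta_pos":[0,4,0],"twist":[0,0,0],"jaw":1},{"delta_pos":[0,4,0],"twist":[0,0,0],"jaw":1},{"delta_pos":[0,4,0],"twist":[0,0,0],"jaw":1}]'; python3 - <<'E'
from h import *
np.set_printoptions(precision=2,suppress=True)
d=snap("wrist",2); s=telemetry.sense(); print(s["eef_pos"],s["time_s"],s["force"],s["dq"]);
cv2.imwrite("pics/w2crop.png",cv2.resize(d["frame"][100:300,180:400,::-1],None,fx=3,fy=3,interpolation=cv2.INTER_CUBIC))
hsv=cv2.cvtColor(d["frame"],cv2.COLOR_RGB2HSV)
m=((hsv[...,0]>108)&(hsv[...,0]<128)&(hsv[...,1]>120)).astype(np.uint8)
uv=np.argwhere(m)[:,::-1]; print(uv.min(0),uv.max(0))
p=dep(d,uv); q=p[p[:,2]>126]; print(len(q),q.min(0),q.max(0),cv2.minAreaRect(q[:,:2].astype(np.float32)))
a=dep(d,np.array([(u,v) for v in range(100,300) for u in range(180,400)])); g=a[(abs(a[:,2]-65)<4)]; print(len(g),cv2.minAreaRect(g[:,:2].astype(np.float32)), np.median(g[:,2]))
E
```

```text
time_s: 1.87
eef_pos: [489.2, -298.6, 210.5]
ee_rot: [0.703, -0.702, 0.082, -0.081]
force: [0.0, 1.0, 0.8]
grip_width: 1.002
[ 489.49 -298.82  211.26] 1.9167 [-0.34  0.43  0.52] [ 0.   -0.01 -0.01  0.    0.    0.  ]
[  2 173] [554 419]
525 [ 419.53 -316.64  126.04] [ 561.67 -221.43  355.  ] ((490.6016540527344, -286.0263366699219), (108.76951599121094, 97.35697174072266), 28.66570281982422)
4589 ((490.7065734863281, -297.5049743652344), (70.52544403076172, 70.01390075683594), 74.99864196777344) 67.70236534432324
```

View pics/w2crop.png

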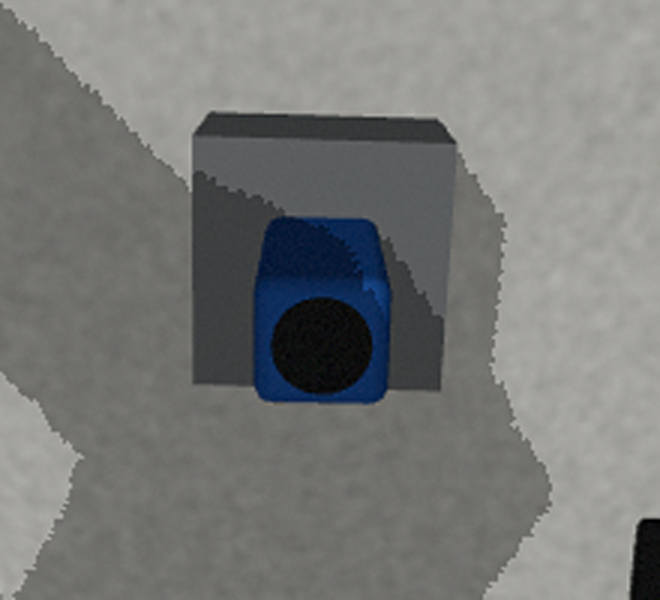

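The crop shows the handle's top face at crop (254–390, 280–402), aligned with the image axes. The stand is turned about 1.5° from it.

```bash
python3 - <<'E'
from h import *
np.set_printoptions(precision=2,suppress=True)
d=load("wrist2")
c=[(254,285),(390,280),(388,402),(256,402)]
uv=[(180+x/3,100+y/3) for x,y in c]
p=ray(d,uv,129.5);print(p,p.mean(0)); print(dep(d,[(287,190),(287,213),(200,250),(360,200),(250,160)]))
blk=ray(d,[(180+322/3,100+345/3)],129.5);print(blk)
st=ray(d,[(180+x/3,100+y/3) for x,y in [(193,136),(455,143),(441,390),(193,382)]],65.5); print(st,st.mean(0))
for a,b in ((0,1),(3,2)):print(np.degrees(np.arctan2(*(st[b]-st[a])[[1,0]])),np.degrees(np.arctan2(*(p[b]-p[a])[[1,0]])))
T=quat().as_matrix(); print(np.degrees(np.arctan2(T[1,0],T[0,0])))
E
```

```text
[[ 479.61 -281.81  129.5 ]
 [ 508.33 -287.43  129.5 ]
 [ 501.99 -314.95  129.5 ]
 [ 473.37 -308.2   129.5 ]] [ 490.82 -298.1   129.5 ]
[[ 494.21 -282.77  126.09]
 [ 490.97 -296.49  131.24]
 [ 387.95 -352.74   18.32]
 [ 554.62 -337.82   17.77]
 [ 467.88 -267.37   68.45]]
[[ 490.74 -298.48  129.5 ]]
[[ 466.12 -255.44   65.5 ]
 [ 533.29 -273.18   65.5 ]
 [ 515.96 -341.35   65.5 ]
 [ 447.81 -322.78   65.5 ]] [ 490.8  -298.19   65.5 ]
-14.797834636520843 -11.073423134169571
-15.236977808195304 -13.255613548981016
-13.239063822345006
```

```bash
python3 -m handwheel '[{"delta_pos":[0.11,2,0.09],"twist":[0,0,0],"jaw":1},{"delta_pos":[0.11,5,0.09],"twist":[0,0,0],"jaw":1},{"delta_pos":[0.11,8,0.09],"twist":[0,0,0],"jaw":1},{"delta_pos":[0.11,11,0.09],"twist":[0,0,0],"jaw":1},{"delta_pos":[0.11,13,0.09],"twist":[0,0,0],"jaw":1},{"delta_pos":[0.11,13.5,0.09],"twist":[0,0,0],"jaw":1},{"delta_pos":[0.11,13.5,0.09],"twist":[0,0,0],"jaw":1},{"delta_pos":[0.11,13.5,0.09],"twist":[0,0,0],"jaw":0.6},{"delta_pos":[0.11,13.5,0.09],"twist":[0,0,0],"jaw":0.4},{"delta_pos":[0.11,13.5,0.09],"twist":[0,0,0],"jaw":0.3}]' 100; python3 -m handwheel '[{"delta_pos":[0,0,0],"twist":[0,0,0],"jaw":0.2},{"delta_pos":[0,0,0],"twist":[0,0,0],"jaw":0.1},{"delta_pos":[0,0,0],"twist":[0,0,0],"jaw":0},{"delta_pos":[0,0,0],"twist":[0,0,0],"jaw":0},{"delta_pos":[0,0,0],"twist":[0,0,0],"jaw":0},{"delta_pos":[0,0,0],"twist":[0,0,0],"jaw":0},{"delta_pos":[0,0,0],"twist":[0,0,0],"jaw":0},{"delta_pos":[0,0,0],"twist":[0,0,0],"jaw":0},{"delta_pos":[0,0,0],"twist":[0,0,0],"jaw":0},{"delta_pos":[0,0,0],"twist":[0,0,0],"jaw":0}]' 100; python3 - <<'E'
from h import *
snap("wrist",3);s=telemetry.sense();print(s["eef_pos"],s["ee_rot"],s["joints"])
E
```

```text
time_s: 2.75
eef_pos: [491.4, -298.7, 77.9]
ee_rot: [-0.702, 0.703, -0.081, 0.082]
force: [1.0, -0.2, 0.3]
grip_width: 0.603
time_s: 3.58
eef_pos: [491.1, -298.5, 77.3]
ee_rot: [-0.702, 0.703, -0.081, 0.082]
force: [-1.2, 0.6, 6.4]
grip_width: 0.334
[ 491.15352851 -298.51475251   77.35765743] [-0.70199946  0.70279523 -0.08095677  0.08198552] [-7.49856740e-01  5.79025402e-01  1.52611342e+00 -5.13721643e-05
  1.03461502e+00 -5.18882333e-01]
```

View pics/wrist3.png

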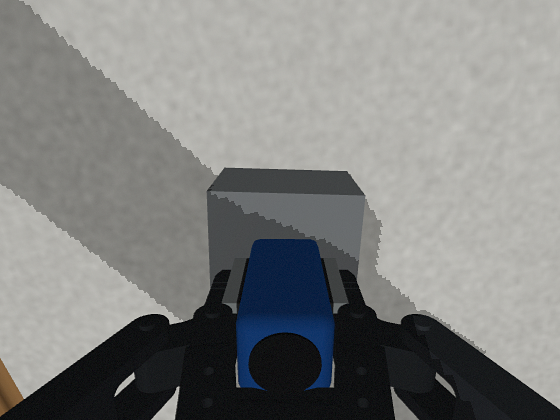

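```bash
python3 - <<'E'
from h import *
np.set_printoptions(precision=2,suppress=True)
d=load("top0"); f=d["frame"].astype(float)
for c in (225,262,300): print(c,[tuple(int(v) for v in f[r,c]) for r in range(214,240)])
E
python3 -m handwheel '[{"delta_pos":[0,-0.5,0],"twist":[0,0,0],"jaw":0},{"delta_pos":[0,-1.5,0],"twist":[0,0,0],"jaw":0},{"delta_pos":[0,-3,0],"twist":[0,0,0],"jaw":0},{"delta_pos":[0,-4.5,0],"twist":[0,0,0],"jaw":0},{"delta_pos":[0,-6,0],"twist":[0,0,0],"jaw":0},{"delta_pos":[0,-8,0],"twist":[0,0,0],"jaw":0},{"delta_pos":[0,-10,0],"twist":[0,0,0],"jaw":0},{"delta_pos":[0,-12,0],"twist":[0,0,0],"jaw":0},{"delta_pos":[0,-13.5,0],"twist":[0,0,0],"jaw":0},{"delta_pos":[0,-14,0],"twist":[0,0,0],"jaw":0}]' 100
```

```text
225 [(159, 155, 155), (162, 158, 159), (162, 158, 159), (161, 156, 158), (162, 158, 158), (160, 155, 156), (161, 157, 156), (159, 154, 156), (156, 150, 152), (122, 119, 118), (107, 104, 104), (107, 103, 104), (105, 100, 103), (107, 102, 104), (103, 99, 100), (98, 89, 88), (76, 56, 52), (70, 40, 31), (85, 57, 37), (112, 85, 56), (119, 94, 62), (122, 100, 67), (122, 99, 68), (125, 101, 68), (122, 100, 66), (124, 100, 69)]
262 [(152, 148, 148), (156, 149, 152), (160, 156, 158), (158, 154, 156), (159, 153, 155), (152, 147, 149), (120, 111, 109), (82, 66, 58), (71, 43, 29), (91, 66, 47), (116, 92, 60), (121, 98, 67), (124, 102, 69), (122, 99, 67), (119, 97, 66), (121, 97, 68), (119, 96, 62), (121, 96, 64), (124, 101, 69), (123, 100, 67), (122, 99, 64), (122, 98, 65), (123, 101, 70), (123, 100, 69), (125, 103, 69), (122, 98, 67)]
300 [(154, 148, 150), (156, 151, 154), (156, 151, 155), (155, 151, 152), (156, 150, 153), (161, 156, 158), (161, 156, 155), (154, 149, 150), (157, 151, 153), (155, 152, 152), (154, 148, 148), (158, 154, 155), (157, 153, 155), (161, 155, 156), (155, 152, 152), (121, 118, 117), (100, 96, 97), (104, 102, 103), (97, 92, 93), (84, 69, 66), (71, 48, 36), (73, 47, 31), (109, 86, 57), (120, 96, 65), (124, 101, 69), (124, 100, 69)]
time_s: 4.47
eef_pos: [491.2, -298.5, 219.3]
ee_rot: [-0.702, 0.703, -0.08, 0.083]
force: [0.1, -0.4, -2.2]
grip_width: 0.335
```

```bash
cat > fit.py <<'E'
from h import *
from scipy.optimize import least_squares
np.set_printoptions(precision=2,suppress=True)
d=load("top0"); M,t=cam(d); print("C",-M.T@t)
f=d["frame"].astype(float); rb=cv2.GaussianBlur(f[...,0]-f[...,2],(3,1),0)
pts=[]
for c in range(215,322):
    for r in range(214,245):
        if rb[r,c]<21<=rb[r+1,c] and rb[r+2,c]>21: pts.append((c,r+(21-rb[r,c])/(rb[r+1,c]-rb[r,c]))); break
for z in (43,27):
    P=ray(d,pts,z)[:,:2]
    k=2*np.pi/150
    def res(q):
        c,s=np.cos(q[2]),np.sin(q[2]); D=P-q[:2]; x=c*D[:,0]+s*D[:,1]; y=-s*D[:,0]+c*D[:,1]
        sl=-12*k*np.sin(k*(y-10))
        return (x-(58+12*np.cos(k*(y-10))))/np.sqrt(1+sl**2)
    o=least_squares(res,[480,10,0],loss="soft_l1"); print(z,len(P),o.x,np.std(res(o.x)),abs(res(o.x)).max())
    print(P[[0,20,40,60,80,-1]]); print(res(o.x)[::8])
dot=ray(d,[(311.3,246.2)],43);print("dot",dot)
print("corners",ray(d,[(195+x/3.2,205+y/3.2) for x,y in [(55,66),(413,70),(406,251),(48,236)]],43))
E
python3 fit.py
```

```text
C [ 491.68   15.18 1210.73]
43 107 [503.15  10.18  -0.06] 0.2887869000176646 0.6924982688985185
[[ 563.02  121.39]
 [ 555.52   78.35]
 [ 570.78   35.06]
 [ 566.19   -8.17]
 [ 546.06  -51.18]
 [ 559.87 -107.88]]
[-0.59  0.14  0.32  0.01 -0.21 -0.38 -0.21  0.05  0.16 -0.14 -0.03  0.36
  0.01 -0.53]
27 107 [504.04  10.08  -0.06] 0.3988316345174141 1.4378295095053388
[[ 564.    122.84]
 [ 556.4    79.21]
 [ 571.87   35.33]
 [ 567.22   -8.49]
 [ 546.81  -52.09]
 [ 560.81 -109.57]]
[-1.44 -0.41  0.23  0.24  0.1  -0.09  0.01  0.24  0.38  0.08  0.04  0.15
 -0.39 -0.91]
dot [[517.28 -85.94  43.  ]]
corners [[ 564.42  127.44   43.  ]
 [ 558.71 -114.52   43.  ]
 [ 437.3  -107.07   43.  ]
 [ 450.86  132.27   43.  ]]
```

```bash
sed -n '/^/p' fit.py >/dev/null; cat > b.py <<'E'
from h import *
O=np.array([503.15,10.18]); TH=-0.06
k=2*np.pi/150
X=lambda y:58+12*np.cos(k*(y-10))
def w2b(p): c,s=np.cos(TH),np.sin(TH); D=np.asarray(p)[:2]-O; return np.array([c*D[0]+s*D[1],-s*D[0]+c*D[1]])
def b2w(q): c,s=np.cos(TH),np.sin(TH); return O+np.array([c*q[0]-s*q[1],s*q[0]+c*q[1]])
def path(y,off): # contact param y on edge -> rod centre
    sl=-12*k*np.sin(k*(y-10)); n=np.array([1,-sl])/np.hypot(1,sl); return np.array([X(y),y])+off*n,n
E
sed -i 's/^dot=/print("th",o.x)\nnp.set_printoptions(precision=5)\nprint(o.x)\ndot=/' fit.py; python3 fit.py|grep -A3 th; python3 - <<'E'
from b import *
s=telemetry.sense();p=s["eef_pos"];T=quat().as_matrix()
print(p,T)
w=b2w([84.5,-105]);print(w, T.T@np.r_[w-p[:2],-60])
yaw=np.arctan2(T[1,0],T[0,0]);print(yaw,-(TH-yaw))
E
```

```text
th [504.04  10.08  -0.06]
[504.03974  10.08202  -0.05889]
dot [[517.28486 -85.9405   43.     ]]
corners [[ 564.4245   127.43813   43.     ]
[ 491.23111906 -298.52528287  219.32994152] [[ 0.97344429  0.00302484  0.22890406]
 [-0.22889611 -0.00275863  0.97344695]
 [ 0.00357598 -0.99999162 -0.001993  ]]
[581.20172494 -99.69801524] [ 41.85602419  59.72315375 214.26201348]
-0.23094504314693587 -0.17094504314693587
```

```bash
python3 -m handwheel '[{"delta_pos":[0.4,0,2],"twist":[0,-0.02,0],"jaw":0},{"delta_pos":[1.0,0,5],"twist":[0,-0.04,0],"jaw":0},{"delta_pos":[1.6,0,8],"twist":[0,-0.06,0],"jaw":0},{"delta_pos":[2.2,0,11],"twist":[0,-0.08,0],"jaw":0},{"delta_pos":[2.8,0,14],"twist":[0,-0.10,0],"jaw":0},{"delta_pos":[3.3,0,17],"twist":[0,-0.13,0],"jaw":0},{"delta_pos":[3.8,1,19.5],"twist":[0,-0.15,0],"jaw":0},{"delta_pos":[4.1,3,21],"twist":[0,-0.171,0],"jaw":0},{"delta_pos":[4.19,5,21.43],"twist":[0,-0.171,0],"jaw":0},{"delta_pos":[4.19,6,21.43],"twist":[0,-0.171,0],"jaw":0}]' 100
python3 -m handwheel '[{"delta_pos":[0,1.5,0],"twist":[0,0,0],"jaw":0},{"delta_pos":[0,3,0],"twist":[0,0,0],"jaw":0},{"delta_pos":[0,4.5,0],"twist":[0,0,0],"jaw":0},{"delta_pos":[0,6,0],"twist":[0,0,0],"jaw":0},{"delta_pos":[0,7.2,0],"twist":[0,0,0],"jaw":0},{"delta_pos":[0,7.8,0],"twist":[0,0,0],"jaw":0},{"delta_pos":[0,7.8,0],"twist":[0,0,0],"jaw":0},{"delta_pos":[0,7.8,0],"twist":[0,0,0],"jaw":0},{"delta_pos":[0,7.8,0],"twist":[0,0,0],"jaw":0},{"delta_pos":[0,7.8,0],"twist":[0,0,0],"jaw":0}]' 100
python3 - <<'E'
from b import *
np.set_printoptions(precision=4,suppress=True)
d=snap("wrist",4);snap("side",4);snap("top",4);s=telemetry.sense();print(s["eef_pos"],s["force"],w2b(s["eef_pos"]));print(quat().as_matrix())
E
```

```text
time_s: 5.3
eef_pos: [579.8, -97.4, 153.5]
ee_rot: [0.707, -0.706, 0.022, -0.019]
force: [-0.2, -0.3, -2.4]
grip_width: 0.345
time_s: 6.13
eef_pos: [581.0, -99.3, 79.2]
ee_rot: [-0.707, 0.707, -0.021, 0.022]
force: [-0.4, -0.2, -1.5]
grip_width: 0.339
[580.7905 -99.1855  78.7862] [ 0.1818 -0.3772 -2.3408] [  84.0588 -104.5131]
[[ 0.9982  0.0008  0.06  ]
 [-0.06   -0.0003  0.9982]
 [ 0.0008 -1.     -0.0002]]
```

View pics/wrist4.png

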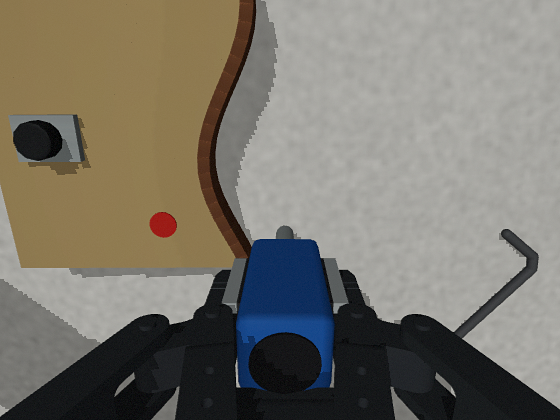

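View pics/side4.png

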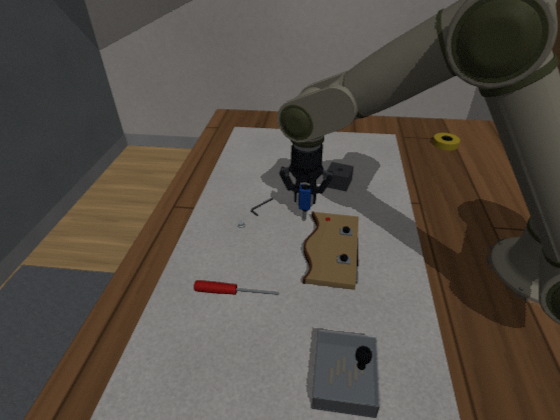

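The wrist view shows the rod, at (285,233), clear of the edging, which leaves the handle near (245,255); the red dot is at (163,224). The side view shows nothing near the rod. I'll approach the edge by feel.

```bash
python3 -m handwheel '[{"delta_pos":[-0.4,0,0],"twist":[0,0,0],"jaw":0},{"delta_pos":[-0.8,0,0],"twist":[0,0,0],"jaw":0},{"delta_pos":[-1.2,0,0],"twist":[0,0,0],"jaw":0},{"delta_pos":[-1.4,0,0],"twist":[0,0,0],"jaw":0},{"delta_pos":[-1.5,0,0],"twist":[0,0,0],"jaw":0},{"delta_pos":[-1.6,0,0],"twist":[0,0,0],"jaw":0},{"delta_pos":[-1.7,0,0],"twist":[0,0,0],"jaw":0},{"delta_pos":[-1.7,0,0],"twist":[0,0,0],"jaw":0},{"delta_pos":[-1.7,0,0],"twist":[0,0,0],"jaw":0},{"delta_pos":[-1.7,0,0],"twist":[0,0,0],"jaw":0}]' 100
python3 - <<'E'
from b import *
for i in range(3):
    s=telemetry.sense();print(s["eef_pos"],s["force"],s["wrist_torque"],w2b(s["eef_pos"])); imaging.capture("top")
E
```

```text
time_s: 7.12
eef_pos: [563.7, -98.1, 78.3]
ee_rot: [-0.707, 0.707, -0.021, 0.021]
force: [1.2, 0.2, -1.1]
grip_width: 0.337
[563.7078124  -98.11399429  78.29306659] [ 1.21702364  0.15361692 -1.05856374] [ 0.00806282  0.05659796 -0.02937544] [  66.94258281 -104.46783452]
[563.68475449 -98.11970615  78.27414487] [-0.36820131 -0.31957161 -1.65690234] [-0.01864557 -0.0047343   0.04370647] [  66.91990889 -104.47491875]
[563.66943425 -98.08601865  78.27104331] [-0.04036752 -0.31746946 -0.97861013] [0.01227077 0.00675197 0.01757888] [  66.90259619 -104.44221053]
```

```bash
cat > r.py <<'E'
from b import *
np.set_printoptions(precision=2,suppress=True)
F=[];P=[]
for i in range(3):
    s=telemetry.sense(); F.append(np.r_[s["force"],s["wrist_torque"]*10]);P.append(s["eef_pos"]); 
    if i<2: imaging.capture("top")
f=np.mean(F,0);p=np.mean(P,0);c,sn=np.cos(TH),np.sin(TH)
print(round(s["time_s"],2),"board xy",w2b(p),"z",p[2],"F board",c*f[0]+sn*f[1],-sn*f[0]+c*f[1],"Fz",f[2],"mom*10",f[3:])
E
python3 -m handwheel '[{"delta_pos":[-0.03,0,0],"twist":[0,0,0],"jaw":0},{"delta_pos":[-0.06,0,0],"twist":[0,0,0],"jaw":0},{"delta_pos":[-0.09,0,0],"twist":[0,0,0],"jaw":0},{"delta_pos":[-0.12,0,0],"twist":[0,0,0],"jaw":0},{"delta_pos":[-0.15,0,0],"twist":[0,0,0],"jaw":0},{"delta_pos":[-0.18,0,0],"twist":[0,0,0],"jaw":0},{"delta_pos":[-0.22,0,0],"twist":[0,0,0],"jaw":0},{"delta_pos":[-0.25,0,0],"twist":[0,0,0],"jaw":0},{"delta_pos":[-0.25,0,0],"twist":[0,0,0],"jaw":0},{"delta_pos":[-0.25,0,0],"twist":[0,0,0],"jaw":0}]' 100
python3 r.py
```

```text
time_s: 8.1
eef_pos: [561.5, -98.0, 78.4]
ee_rot: [-0.707, 0.707, -0.021, 0.022]
force: [4.4, 0.5, -3.8]
grip_width: 0.339
8.2 board xy [  64.7 -104.5] z 78.43392088644741 F board 4.49169791866552 0.7697913557206084 Fz -3.566966959620988 mom*10 [  0.26 -10.93   0.19]
```

```bash
cat > plan.py <<'E'
# usage: plan.py cx cy bias delta stepmm ; gives suggested offsets (cm) of rod centre from commanded (cx,cy), tool x / tool z
import sys
from b import *
from scipy.interpolate import interp1d
cx,cy,b,de,st=map(float,sys.argv[1:6]); n=int(sys.argv[6]) if len(sys.argv)>6 else 10
g=np.linspace(-125,125,2001); Q=np.array([path(y,5-de)[0] for y in g]); fx=interp1d(Q[:,1],Q[:,0])
print([(round((float(fx(cy+st*i))+b-cx)/10,2),round(st*i/10,2)) for i in range(1,n+1)])
E
python3 plan.py 64.7 -104.5 1.2 1.2 1.2
```

```text
[(-0.08, 0.12), (-0.14, 0.24), (-0.21, 0.36), (-0.27, 0.48), (-0.33, 0.6), (-0.39, 0.72), (-0.44, 0.84), (-0.5, 0.96), (-0.56, 1.08), (-0.62, 1.2)]
```

```bash
python3 -m handwheel '[{"delta_pos":[-0.06,0,0.12],"twist":[0,0,0],"jaw":0},{"delta_pos":[-0.13,0,0.24],"twist":[0,0,0],"jaw":0},{"delta_pos":[-0.2,0,0.36],"twist":[0,0,0],"jaw":0},{"delta_pos":[-0.26,0,0.48],"twist":[0,0,0],"jaw":0},{"delta_pos":[-0.32,0,0.6],"twist":[0,0,0],"jaw":0},{"delta_pos":[-0.38,0,0.72],"twist":[0,0,0],"jaw":0},{"delta_pos":[-0.44,0,0.84],"twist":[0,0,0],"jaw":0},{"delta_pos":[-0.5,0,0.96],"twist":[0,0,0],"jaw":0},{"delta_pos":[-0.55,0,1.08],"twist":[0,0,0],"jaw":0},{"delta_pos":[-0.6,0,1.2],"twist":[0,0,0],"jaw":0}]' 100
python3 r.py; python3 plan.py 58.7 -92.5 1.2 1.2 1.2
```

```text
time_s: 9.03
eef_pos: [556.4, -85.9, 78.8]
ee_rot: [-0.707, 0.707, -0.021, 0.022]
force: [4.9, -0.2, -1.9]
grip_width: 0.338
9.13 board xy [ 58.84 -92.56] z 78.75842045678276 F board 5.15101559736853 0.0730817794225738 Fz -1.4502461366691561 mom*10 [ -0.68 -11.16   0.05]
[(-0.07, 0.12), (-0.13, 0.24), (-0.18, 0.36), (-0.24, 0.48), (-0.29, 0.6), (-0.33, 0.72), (-0.38, 0.84), (-0.43, 0.96), (-0.47, 1.08), (-0.51, 1.2)]
```

```bash
python3 -m handwheel '[{"delta_pos":[-0.06,0,0.12],"twist":[0,0,0],"jaw":0},{"delta_pos":[-0.12,0,0.24],"twist":[0,0,0],"jaw":0},{"delta_pos":[-0.17,0,0.36],"twist":[0,0,0],"jaw":0},{"delta_pos":[-0.23,0,0.48],"twist":[0,0,0],"jaw":0},{"delta_pos":[-0.28,0,0.6],"twist":[0,0,0],"jaw":0},{"delta_pos":[-0.33,0,0.72],"twist":[0,0,0],"jaw":0},{"delta_pos":[-0.38,0,0.84],"twist":[0,0,0],"jaw":0},{"delta_pos":[-0.42,0,0.96],"twist":[0,0,0],"jaw":0},{"delta_pos":[-0.46,0,1.08],"twist":[0,0,0],"jaw":0},{"delta_pos":[-0.5,0,1.2],"twist":[0,0,0],"jaw":0}]' 100
python3 r.py; python3 plan.py 53.7 -80.5 1.2 1.2 1.2
```

```text
time_s: 9.97
eef_pos: [552.0, -73.6, 78.7]
ee_rot: [-0.707, 0.707, -0.021, 0.022]
force: [4.9, -0.8, -2.8]
grip_width: 0.337
10.07 board xy [ 53.77 -80.64] z 78.69150795866865 F board 5.065658376811595 -0.42592425445873544 Fz -1.560281675126084 mom*10 [ -1.77 -10.62   0.32]
[(-0.05, 0.12), (-0.08, 0.24), (-0.11, 0.36), (-0.14, 0.48), (-0.17, 0.6), (-0.19, 0.72), (-0.21, 0.84), (-0.23, 0.96), (-0.24, 1.08), (-0.26, 1.2)]
```

```bash
python3 -m handwheel '[{"delta_pos":[-0.04,0,0.12],"twist":[0,0,0],"jaw":0},{"delta_pos":[-0.08,0,0.24],"twist":[0,0,0],"jaw":0},{"delta_pos":[-0.11,0,0.36],"twist":[0,0,0],"jaw":0},{"delta_pos":[-0.14,0,0.48],"twist":[0,0,0],"jaw":0},{"delta_pos":[-0.17,0,0.6],"twist":[0,0,0],"jaw":0},{"delta_pos":[-0.19,0,0.72],"twist":[0,0,0],"jaw":0},{"delta_pos":[-0.21,0,0.84],"twist":[0,0,0],"jaw":0},{"delta_pos":[-0.23,0,0.96],"twist":[0,0,0],"jaw":0},{"delta_pos":[-0.24,0,1.08],"twist":[0,0,0],"jaw":0},{"delta_pos":[-0.25,0,1.2],"twist":[0,0,0],"jaw":0}]' 100
python3 r.py; python3 plan.py 51.2 -68.5 1.2 1.2 1.4
```

```text
time_s: 10.9
eef_pos: [549.9, -61.4, 78.4]
ee_rot: [-0.707, 0.707, -0.021, 0.021]
force: [5.1, -1.6, -2.0]
grip_width: 0.34
11.0 board xy [ 50.94 -68.52] z 78.40878830590263 F board 5.072276247186999 -1.3244809294572972 Fz -1.359763694437201 mom*10 [-4.11 -9.94  0.22]
[(-0.01, 0.14), (-0.02, 0.28), (-0.02, 0.42), (-0.01, 0.56), (-0.01, 0.7), (0.01, 0.84), (0.03, 0.98), (0.05, 1.12), (0.07, 1.26), (0.1, 1.4)]
```

```bash
python3 -m handwheel '[{"delta_pos":[0,0,0.14],"twist":[0,0,0],"jaw":0},{"delta_pos":[-0.01,0,0.28],"twist":[0,0,0],"jaw":0},{"delta_pos":[-0.01,0,0.42],"twist":[0,0,0],"jaw":0},{"delta_pos":[-0.01,0,0.56],"twist":[0,0,0],"jaw":0},{"delta_pos":[0,0,0.7],"twist":[0,0,0],"jaw":0},{"delta_pos":[0.02,0,0.84],"twist":[0,0,0],"jaw":0},{"delta_pos":[0.04,0,0.98],"twist":[0,0,0],"jaw":0},{"delta_pos":[0.06,0,1.12],"twist":[0,0,0],"jaw":0},{"delta_pos":[0.08,0,1.26],"twist":[0,0,0],"jaw":0},{"delta_pos":[0.11,0,1.4],"twist":[0,0,0],"jaw":0}]' 100
python3 r.py; python3 plan.py 52.3 -54.5 1.2 1.2 1.4
```

```text
time_s: 11.83
eef_pos: [551.6, -47.2, 78.2]
ee_rot: [-0.707, 0.707, -0.021, 0.021]
force: [1.9, -2.0, -2.0]
grip_width: 0.339
11.93 board xy [ 51.85 -54.22] z 78.22169690730284 F board 2.6025869431690345 -1.9949961679358807 Fz -2.2992990716374586 mom*10 [-4.57 -6.1   0.  ]
[(0.03, 0.14), (0.07, 0.28), (0.11, 0.42), (0.15, 0.56), (0.2, 0.7), (0.25, 0.84), (0.31, 0.98), (0.36, 1.12), (0.42, 1.26), (0.48, 1.4)]
```

```bash
python3 -m handwheel '[{"delta_pos":[0,0,0.14],"twist":[0,0,0],"jaw":0},{"delta_pos":[0.03,0,0.28],"twist":[0,0,0],"jaw":0},{"delta_pos":[0.07,0,0.42],"twist":[0,0,0],"jaw":0},{"delta_pos":[0.11,0,0.56],"twist":[0,0,0],"jaw":0},{"delta_pos":[0.15,0,0.7],"twist":[0,0,0],"jaw":0},{"delta_pos":[0.2,0,0.84],"twist":[0,0,0],"jaw":0},{"delta_pos":[0.26,0,0.98],"twist":[0,0,0],"jaw":0},{"delta_pos":[0.31,0,1.12],"twist":[0,0,0],"jaw":0},{"delta_pos":[0.37,0,1.26],"twist":[0,0,0],"jaw":0},{"delta_pos":[0.43,0,1.4],"twist":[0,0,0],"jaw":0}]' 100
python3 r.py; python3 plan.py 56.6 -40.5 0.7 1.2 1.4
```

```text
time_s: 12.77
eef_pos: [556.9, -33.4, 78.2]
ee_rot: [0.707, -0.707, 0.021, -0.021]
force: [2.4, -3.6, -1.9]
grip_width: 0.345
12.87 board xy [ 56.28 -40.22] z 78.25151202446244 F board 2.41674086175376 -2.7793767501739244 Fz -2.208127815553329 mom*10 [-6.35 -4.78  0.27]
[(0.07, 0.14), (0.13, 0.28), (0.2, 0.42), (0.27, 0.56), (0.33, 0.7), (0.4, 0.84), (0.47, 0.98), (0.54, 1.12), (0.62, 1.26), (0.69, 1.4)]
```

```bash
python3 -m handwheel '[{"delta_pos":[0.05,0,0.14],"twist":[0,0,0],"jaw":0},{"delta_pos":[0.1,0,0.28],"twist":[0,0,0],"jaw":0},{"delta_pos":[0.17,0,0.42],"twist":[0,0,0],"jaw":0},{"delta_pos":[0.24,0,0.56],"twist":[0,0,0],"jaw":0},{"delta_pos":[0.3,0,0.7],"twist":[0,0,0],"jaw":0},{"delta_pos":[0.37,0,0.84],"twist":[0,0,0],"jaw":0},{"delta_pos":[0.44,0,0.98],"twist":[0,0,0],"jaw":0},{"delta_pos":[0.51,0,1.12],"twist":[0,0,0],"jaw":0},{"delta_pos":[0.59,0,1.26],"twist":[0,0,0],"jaw":0},{"delta_pos":[0.66,0,1.4],"twist":[0,0,0],"jaw":0}]' 100
python3 r.py; python3 plan.py 63.2 -26.5 0.4 1.2 1.4
```

```text
time_s: 13.7
eef_pos: [564.3, -19.8, 78.3]
ee_rot: [0.707, -0.707, 0.021, -0.021]
force: [1.9, -3.1, -2.0]
grip_width: 0.341
13.8 board xy [ 62.93 -26.18] z 78.27102063865983 F board 1.9694196997880324 -2.7432403034500767 Fz -2.371594345321622 mom*10 [-6.36 -4.   -0.17]
[(0.06, 0.14), (0.13, 0.28), (0.2, 0.42), (0.27, 0.56), (0.33, 0.7), (0.4, 0.84), (0.46, 0.98), (0.52, 1.12), (0.58, 1.26), (0.63, 1.4)]
```

```bash
python3 -m handwheel '[{"delta_pos":[0.03,0,0.14],"twist":[0,0,0],"jaw":0},{"delta_pos":[0.09,0,0.28],"twist":[0,0,0],"jaw":0},{"delta_pos":[0.15,0,0.42],"twist":[0,0,0],"jaw":0},{"delta_pos":[0.22,0,0.56],"twist":[0,0,0],"jaw":0},{"delta_pos":[0.28,0,0.7],"twist":[0,0,0],"jaw":0},{"delta_pos":[0.35,0,0.84],"twist":[0,0,0],"jaw":0},{"delta_pos":[0.41,0,0.98],"twist":[0,0,0],"jaw":0},{"delta_pos":[0.47,0,1.12],"twist":[0,0,0],"jaw":0},{"delta_pos":[0.53,0,1.26],"twist":[0,0,0],"jaw":0},{"delta_pos":[0.58,0,1.4],"twist":[0,0,0],"jaw":0}]' 100
python3 r.py; python3 plan.py 69.0 -12.5 -0.1 1.2 1.4
```

```text
time_s: 14.63
eef_pos: [571.1, -6.3, 78.3]
ee_rot: [-0.707, 0.707, -0.021, 0.021]
force: [2.6, -4.7, -2.0]
grip_width: 0.337
14.73 board xy [ 68.88 -12.26] z 78.33947306205171 F board 3.3083446792892546 -3.4310855210186437 Fz -2.197411830531752 mom*10 [-8.44 -6.8   0.33]
[(0.06, 0.14), (0.11, 0.28), (0.16, 0.42), (0.2, 0.56), (0.24, 0.7), (0.28, 0.84), (0.32, 0.98), (0.35, 1.12), (0.38, 1.26), (0.4, 1.4)]
```

```bash
python3 -m handwheel '[{"delta_pos":[0.06,0,0.14],"twist":[0,0,0],"jaw":0},{"delta_pos":[0.11,0,0.28],"twist":[0,0,0],"jaw":0},{"delta_pos":[0.16,0,0.42],"twist":[0,0,0],"jaw":0},{"delta_pos":[0.21,0,0.56],"twist":[0,0,0],"jaw":0},{"delta_pos":[0.25,0,0.7],"twist":[0,0,0],"jaw":0},{"delta_pos":[0.3,0,0.84],"twist":[0,0,0],"jaw":0},{"delta_pos":[0.34,0,0.98],"twist":[0,0,0],"jaw":0},{"delta_pos":[0.37,0,1.12],"twist":[0,0,0],"jaw":0},{"delta_pos":[0.41,0,1.26],"twist":[0,0,0],"jaw":0},{"delta_pos":[0.43,0,1.4],"twist":[0,0,0],"jaw":0}]' 100
python3 r.py; python3 plan.py 73.3 1.5 0.2 1.2 1.4
```

```text
time_s: 15.57
eef_pos: [576.3, 7.4, 78.4]
ee_rot: [-0.707, 0.707, -0.021, 0.021]
force: [3.7, -3.3, -2.2]
grip_width: 0.338
15.67 board xy [73.17  1.74] z 78.36498144164308 F board 4.117538960293098 -2.761317986867706 Fz -2.243327543413733 mom*10 [-7.11 -8.77  0.48]
[(0.02, 0.14), (0.04, 0.28), (0.05, 0.42), (0.06, 0.56), (0.07, 0.7), (0.07, 0.84), (0.07, 0.98), (0.06, 1.12), (0.05, 1.26), (0.04, 1.4)]
```

```bash
python3 -m handwheel '[{"delta_pos":[0.02,0,0.14],"twist":[0,0,0],"jaw":0},{"delta_pos":[0.04,0,0.28],"twist":[0,0,0],"jaw":0},{"delta_pos":[0.06,0,0.42],"twist":[0,0,0],"jaw":0},{"delta_pos":[0.07,0,0.56],"twist":[0,0,0],"jaw":0},{"delta_pos":[0.08,0,0.7],"twist":[0,0,0],"jaw":0},{"delta_pos":[0.08,0,0.84],"twist":[0,0,0],"jaw":0},{"delta_pos":[0.08,0,0.98],"twist":[0,0,0],"jaw":0},{"delta_pos":[0.08,0,1.12],"twist":[0,0,0],"jaw":0},{"delta_pos":[0.07,0,1.26],"twist":[0,0,0],"jaw":0},{"delta_pos":[0.06,0,1.4],"twist":[0,0,0],"jaw":0}]' 100
python3 r.py; python3 plan.py 73.9 15.5 0.4 1.2 1.4
```

```text
time_s: 16.5
eef_pos: [577.9, 21.5, 78.4]
ee_rot: [0.707, -0.707, 0.021, -0.022]
force: [4.4, -2.5, -1.8]
grip_width: 0.342
16.6 board xy [73.9  15.92] z 78.44558194877854 F board 4.449313224570081 -2.0010932013265474 Fz -1.879782957661148 mom*10 [ -5.77 -10.26   0.3 ]
[(-0.02, 0.14), (-0.04, 0.28), (-0.06, 0.42), (-0.09, 0.56), (-0.12, 0.7), (-0.15, 0.84), (-0.19, 0.98), (-0.23, 1.12), (-0.28, 1.26), (-0.33, 1.4)]
```

```bash
python3 -m handwheel '[{"delta_pos":[-0.01,0,0.14],"twist":[0,0,0],"jaw":0},{"delta_pos":[-0.03,0,0.28],"twist":[0,0,0],"jaw":0},{"delta_pos":[-0.05,0,0.42],"twist":[0,0,0],"jaw":0},{"delta_pos":[-0.08,0,0.56],"twist":[0,0,0],"jaw":0},{"delta_pos":[-0.11,0,0.7],"twist":[0,0,0],"jaw":0},{"delta_pos":[-0.14,0,0.84],"twist":[0,0,0],"jaw":0},{"delta_pos":[-0.17,0,0.98],"twist":[0,0,0],"jaw":0},{"delta_pos":[-0.21,0,1.12],"twist":[0,0,0],"jaw":0},{"delta_pos":[-0.26,0,1.26],"twist":[0,0,0],"jaw":0},{"delta_pos":[-0.31,0,1.4],"twist":[0,0,0],"jaw":0}]' 100
python3 r.py; python3 plan.py 70.8 29.5 0.6 1.2 1.4
```

```text
time_s: 17.43
eef_pos: [575.7, 36.0, 78.5]
ee_rot: [0.707, -0.707, 0.021, -0.022]
force: [5.2, -1.7, -2.8]
grip_width: 0.339
17.53 board xy [70.82 30.19] z 78.50012874145186 F board 5.07229150567466 -0.996331074060489 Fz -2.1144139858254136 mom*10 [ -2.25 -10.78   0.38]
[(-0.05, 0.14), (-0.1, 0.28), (-0.15, 0.42), (-0.21, 0.56), (-0.27, 0.7), (-0.33, 0.84), (-0.4, 0.98), (-0.46, 1.12), (-0.53, 1.26), (-0.6, 1.4)]
```

```bash
python3 -m handwheel '[{"delta_pos":[-0.05,0,0.14],"twist":[0,0,0],"jaw":0},{"delta_pos":[-0.1,0,0.28],"twist":[0,0,0],"jaw":0},{"delta_pos":[-0.15,0,0.42],"twist":[0,0,0],"jaw":0},{"delta_pos":[-0.2,0,0.56],"twist":[0,0,0],"jaw":0},{"delta_pos":[-0.26,0,0.7],"twist":[0,0,0],"jaw":0},{"delta_pos":[-0.32,0,0.84],"twist":[0,0,0],"jaw":0},{"delta_pos":[-0.39,0,0.98],"twist":[0,0,0],"jaw":0},{"delta_pos":[-0.45,0,1.12],"twist":[0,0,0],"jaw":0},{"delta_pos":[-0.52,0,1.26],"twist":[0,0,0],"jaw":0},{"delta_pos":[-0.59,0,1.4],"twist":[0,0,0],"jaw":0}]' 100
python3 r.py; python3 plan.py 64.9 43.5 0.7 1.2 1.4
```

```text
time_s: 18.37
eef_pos: [570.6, 50.4, 78.5]
ee_rot: [0.707, -0.706, 0.021, -0.022]
force: [5.7, -0.3, -1.8]
grip_width: 0.339
18.47 board xy [64.89 44.31] z 78.50923404608871 F board 5.746183110498728 -0.1334512375697936 Fz -1.4539551291250747 mom*10 [ -0.72 -10.85  -0.12]
[(-0.07, 0.14), (-0.13, 0.28), (-0.2, 0.42), (-0.28, 0.56), (-0.35, 0.7), (-0.42, 0.84), (-0.49, 0.98), (-0.55, 1.12), (-0.62, 1.26), (-0.69, 1.4)]
```

```bash
python3 -m handwheel '[{"delta_pos":[-0.06,0,0.14],"twist":[0,0,0],"jaw":0},{"delta_pos":[-0.12,0,0.28],"twist":[0,0,0],"jaw":0},{"delta_pos":[-0.19,0,0.42],"twist":[0,0,0],"jaw":0},{"delta_pos":[-0.26,0,0.56],"twist":[0,0,0],"jaw":0},{"delta_pos":[-0.33,0,0.7],"twist":[0,0,0],"jaw":0},{"delta_pos":[-0.4,0,0.84],"twist":[0,0,0],"jaw":0},{"delta_pos":[-0.47,0,0.98],"twist":[0,0,0],"jaw":0},{"delta_pos":[-0.53,0,1.12],"twist":[0,0,0],"jaw":0},{"delta_pos":[-0.6,0,1.26],"twist":[0,0,0],"jaw":0},{"delta_pos":[-0.67,0,1.4],"twist":[0,0,0],"jaw":0}]' 100
python3 r.py; python3 plan.py 58.2 57.5 0.8 1.2 1.4
```

```text
time_s: 19.3
eef_pos: [564.7, 64.6, 78.5]
ee_rot: [0.707, -0.707, 0.021, -0.022]
force: [5.2, -0.8, -1.8]
grip_width: 0.339
19.4 board xy [58.07 58.14] z 78.46757364879971 F board 5.417235856423397 -0.2022356833456952 Fz -1.722963963547454 mom*10 [ -0.31 -11.32   0.21]
[(-0.07, 0.14), (-0.14, 0.28), (-0.2, 0.42), (-0.26, 0.56), (-0.32, 0.7), (-0.37, 0.84), (-0.42, 0.98), (-0.47, 1.12), (-0.52, 1.26), (-0.56, 1.4)]
```

```bash
python3 -m handwheel '[{"delta_pos":[-0.07,0,0.14],"twist":[0,0,0],"jaw":0},{"delta_pos":[-0.13,0,0.28],"twist":[0,0,0],"jaw":0},{"delta_pos":[-0.19,0,0.42],"twist":[0,0,0],"jaw":0},{"delta_pos":[-0.25,0,0.56],"twist":[0,0,0],"jaw":0},{"delta_pos":[-0.31,0,0.7],"twist":[0,0,0],"jaw":0},{"delta_pos":[-0.37,0,0.84],"twist":[0,0,0],"jaw":0},{"delta_pos":[-0.42,0,0.98],"twist":[0,0,0],"jaw":0},{"delta_pos":[-0.47,0,1.12],"twist":[0,0,0],"jaw":0},{"delta_pos":[-0.51,0,1.26],"twist":[0,0,0],"jaw":0},{"delta_pos":[-0.55,0,1.4],"twist":[0,0,0],"jaw":0}]' 100
python3 r.py; python3 plan.py 52.7 71.5 0.9 1.2 1.4
```

```text
time_s: 20.23
eef_pos: [559.9, 78.8, 78.4]
ee_rot: [0.707, -0.707, 0.021, -0.022]
force: [5.2, -1.5, -2.2]
grip_width: 0.345
20.33 board xy [52.54 71.97] z 78.43334088705247 F board 5.197833714871096 -0.868771518564702 Fz -2.2057786919480726 mom*10 [ -2.26 -10.67   0.33]
[(-0.04, 0.14), (-0.07, 0.28), (-0.1, 0.42), (-0.13, 0.56), (-0.15, 0.7), (-0.17, 0.84), (-0.18, 0.98), (-0.19, 1.12), (-0.2, 1.26), (-0.2, 1.4)]
```

```bash
python3 -m handwheel '[{"delta_pos":[-0.04,0,0.14],"twist":[0,0,0],"jaw":0},{"delta_pos":[-0.07,0,0.28],"twist":[0,0,0],"jaw":0},{"delta_pos":[-0.1,0,0.42],"twist":[0,0,0],"jaw":0},{"delta_pos":[-0.13,0,0.56],"twist":[0,0,0],"jaw":0},{"delta_pos":[-0.15,0,0.7],"twist":[0,0,0],"jaw":0},{"delta_pos":[-0.17,0,0.84],"twist":[0,0,0],"jaw":0},{"delta_pos":[-0.19,0,0.98],"twist":[0,0,0],"jaw":0},{"delta_pos":[-0.2,0,1.12],"twist":[0,0,0],"jaw":0},{"delta_pos":[-0.21,0,1.26],"twist":[0,0,0],"jaw":0},{"delta_pos":[-0.22,0,1.4],"twist":[0,0,0],"jaw":0}]' 100
python3 r.py; python3 plan.py 50.5 85.5 0.7 1.2 1.4
```

```text
time_s: 21.17
eef_pos: [558.4, 92.6, 78.3]
ee_rot: [-0.707, 0.707, -0.021, 0.021]
force: [4.4, -2.5, -1.6]
grip_width: 0.339
21.27 board xy [50.15 85.63] z 78.28475752348037 F board 4.519303126748887 -2.234960202298793 Fz -1.8682832779220542 mom*10 [-5.06 -9.63 -0.23]
[(0.0, 0.14), (0.01, 0.28), (0.03, 0.42), (0.04, 0.56), (0.06, 0.7), (0.09, 0.84), (0.12, 0.98), (0.15, 1.12), (0.19, 1.26), (0.23, 1.4)]
```

```bash
python3 -m handwheel '[{"delta_pos":[0,0,0.14],"twist":[0,0,0],"jaw":0},{"delta_pos":[0,0,0.28],"twist":[0,0,0],"jaw":0},{"delta_pos":[0.01,0,0.42],"twist":[0,0,0],"jaw":0},{"delta_pos":[0.02,0,0.56],"twist":[0,0,0],"jaw":0},{"delta_pos":[0.04,0,0.7],"twist":[0,0,0],"jaw":0},{"delta_pos":[0.06,0,0.84],"twist":[0,0,0],"jaw":0},{"delta_pos":[0.09,0,0.98],"twist":[0,0,0],"jaw":0},{"delta_pos":[0.12,0,1.12],"twist":[0,0,0],"jaw":0},{"delta_pos":[0.15,0,1.26],"twist":[0,0,0],"jaw":0},{"delta_pos":[0.19,0,1.4],"twist":[0,0,0],"jaw":0}]' 100
python3 r.py; python3 plan.py 52.4 99.5 0.3 1.2 1 5
```

```text
time_s: 22.1
eef_pos: [560.9, 106.2, 78.2]
ee_rot: [-0.707, 0.707, -0.021, 0.021]
force: [3.2, -4.3, -1.2]
grip_width: 0.341
22.2 board xy [51.9  99.47] z 78.1751359250736 F board 3.636093161065012 -3.5522587474722442 Fz -1.7076317986627692 mom*10 [-7.76 -7.73  0.17]
[(0.03, 0.1), (0.07, 0.2), (0.1, 0.3), (0.14, 0.4), (0.17, 0.5)]
```

```bash
python3 -m handwheel '[{"delta_pos":[0.03,0,0.1],"twist":[0,0,0],"jaw":0},{"delta_pos":[0.06,0,0.2],"twist":[0,0,0],"jaw":0},{"delta_pos":[0.1,0,0.3],"twist":[0,0,0],"jaw":0},{"delta_pos":[0.13,0,0.4],"twist":[0,0,0],"jaw":0},{"delta_pos":[0.16,0,0.5],"twist":[0,0,0],"jaw":0},{"delta_pos":[0.3,0,0.5],"twist":[0,0,0],"jaw":0},{"delta_pos":[0.7,0,0.5],"twist":[0,0,0],"jaw":0},{"delta_pos":[1.5,0,0.5],"twist":[0,0,0],"jaw":0},{"delta_pos":[2.5,0,0.5],"twist":[0,0,0],"jaw":0},{"delta_pos":[3,0,0.5],"twist":[0,0,0],"jaw":0}]' 100
python3 -m handwheel '[{"delta_pos":[0,-1,0],"twist":[0,0,0],"jaw":0},{"delta_pos":[0,-3,0],"twist":[0,0,0],"jaw":0},{"delta_pos":[0,-5,0],"twist":[0,0,0],"jaw":0},{"delta_pos":[0,-8,0],"twist":[0,0,0],"jaw":0},{"delta_pos":[0,-11,0],"twist":[0,0,0],"jaw":0},{"delta_pos":[0,-13,0],"twist":[0,0,0],"jaw":0},{"delta_pos":[0,-14,0],"twist":[0,0,0],"jaw":0},{"delta_pos":[0,-14,0],"twist":[0,0,0],"jaw":0},{"delta_pos":[0,-14,0],"twist":[0,0,0],"jaw":0},{"delta_pos":[0,-14,0],"twist":[0,0,0],"jaw":0}]' 100
python3 - <<'E'
from b import *
np.set_printoptions(precision=4,suppress=True)
s=telemetry.sense();p=s["eef_pos"];T=quat().as_matrix();print(p,s["force"],s["joints"])
print(T.T@(np.array([491.1,-298.5,219])-p), np.arctan2(T[1,0],T[0,0])); print(T)
E
```

```text
time_s: 23.03
eef_pos: [591.7, 110.0, 78.0]
ee_rot: [0.707, -0.707, 0.022, -0.021]
force: [1.1, -0.2, -2.1]
grip_width: 0.338
time_s: 23.87
eef_pos: [590.6, 109.7, 216.5]
ee_rot: [0.707, -0.707, 0.022, -0.02]
force: [0.2, 0.4, -2.2]
grip_width: 0.342
[590.5659 109.6634 216.5192] [ 0.1898  0.4304 -2.2095] [-0.0113  0.4936  1.2741  0.0001  1.3772  0.0487]
[ -74.83     -2.2123 -413.3915] -0.059974794922984395
[[ 0.9982 -0.0033  0.0599]
 [-0.0599  0.0001  0.9982]
 [-0.0033 -1.     -0.0001]]
```

```bash
python3 -m handwheel '[{"delta_pos":[-0.4,0,-2],"twist":[0,0.01,0],"jaw":0},{"delta_pos":[-0.9,0,-5],"twist":[0,0.03,0],"jaw":0},{"delta_pos":[-1.5,0,-8.5],"twist":[0,0.05,0],"jaw":0},{"delta_pos":[-2.2,0,-12],"twist":[0,0.07,0],"jaw":0},{"delta_pos":[-2.8,0,-15.5],"twist":[0,0.09,0],"jaw":0},{"delta_pos":[-3.4,0,-19],"twist":[0,0.11,0],"jaw":0},{"delta_pos":[-4.1,0,-22.5],"twist":[0,0.13,0],"jaw":0},{"delta_pos":[-4.7,0,-26],"twist":[0,0.15,0],"jaw":0},{"delta_pos":[-5.3,0,-29.5],"twist":[0,0.171,0],"jaw":0},{"delta_pos":[-5.9,0,-33],"twist":[0,0.171,0],"jaw":0}]' 100
python3 -m handwheel '[{"delta_pos":[-0.2,0,-2.5],"twist":[0,0,0],"jaw":0},{"delta_pos":[-0.2,0,-5],"twist":[0,0,0],"jaw":0},{"delta_pos":[-0.2,0,-7],"twist":[0,0,0],"jaw":0},{"delta_pos":[-0.2,0,-8.1],"twist":[0,0,0],"jaw":0},{"delta_pos":[-0.2,0,-8.4],"twist":[0,0,0],"jaw":0},{"delta_pos":[-0.2,0,-8.4],"twist":[0,0,0],"jaw":0},{"delta_pos":[-0.2,0,-8.4],"twist":[0,0,0],"jaw":0},{"delta_pos":[-0.2,0,-8.4],"twist":[0,0,0],"jaw":0},{"delta_pos":[-0.2,0,-8.4],"twist":[0,0,0],"jaw":0},{"delta_pos":[-0.2,0,-8.4],"twist":[0,0,0],"jaw":0}]' 100
python3 - <<'E'
from b import *
np.set_printoptions(precision=4,suppress=True)
snap("wrist",5);snap("side",5)
s=telemetry.sense();p=s["eef_pos"];T=quat().as_matrix();print(p,s["force"],s["time_s"])
print(T.T@(np.array([491.1,-298.5,77.3])-p), np.arctan2(T[1,0],T[0,0])); print(T)
E
```

```text
time_s: 24.7
eef_pos: [511.5, -217.5, 216.8]
ee_rot: [0.703, -0.702, 0.083, -0.081]
force: [0.3, -0.1, -3.0]
grip_width: 0.341
time_s: 25.53
eef_pos: [491.7, -296.9, 218.4]
ee_rot: [0.702, -0.702, 0.081, -0.081]
force: [0.1, 0.4, -1.9]
grip_width: 0.34
[ 491.6144 -297.1705  218.3755] [ 0.0894  0.0438 -2.0537] 25.6333
[ -0.2061 141.0755  -1.4106] -0.23043511267726785
[[ 0.9736  0.0001  0.2284]
 [-0.2284 -0.      0.9736]
 [ 0.0001 -1.     -0.    ]]
```

View pics/wrist5.png

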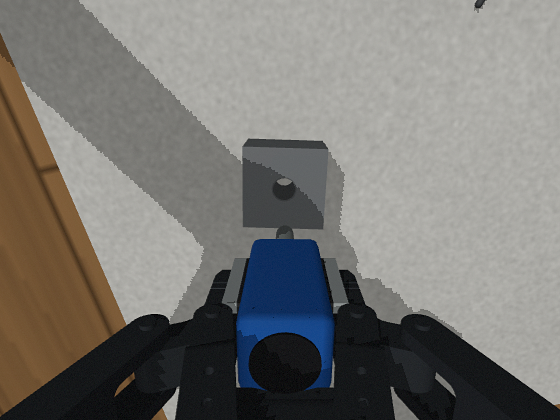

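The wrist view shows the hole at (284,188) and the handle sitting in the jaws exactly as before. The rod is at (285,233), the same pixel as earlier.

```bash
python3 - <<'E'
from b import *
d=load("wrist5"); f=cv2.cvtColor(d["frame"],cv2.COLOR_RGB2HSV)
print(ray(d,[(284.5,188.5)],65.5))
cv2.imwrite("pics/w5c.png",cv2.resize(d["frame"][130:250,220:350,::-1],None,fx=5,fy=5,interpolation=cv2.INTER_CUBIC))
E
python3 -m handwheel '[{"delta_pos":[-0.02,2,-0.14],"twist":[0,0,0],"jaw":0},{"delta_pos":[-0.02,4,-0.14],"twist":[0,0,0],"jaw":0},{"delta_pos":[-0.02,6,-0.14],"twist":[0,0,0],"jaw":0},{"delta_pos":[-0.02,7.5,-0.14],"twist":[0,0,0],"jaw":0},{"delta_pos":[-0.02,8.5,-0.14],"twist":[0,0,0],"jaw":0},{"delta_pos":[-0.02,8.8,-0.14],"twist":[0,0,0],"jaw":0},{"delta_pos":[-0.02,8.8,-0.14],"twist":[0,0,0],"jaw":0},{"delta_pos":[-0.02,8.8,-0.14],"twist":[0,0,0],"jaw":0},{"delta_pos":[-0.02,8.8,-0.14],"twist":[0,0,0],"jaw":0},{"delta_pos":[-0.02,8.8,-0.14],"twist":[0,0,0],"jaw":0}]' 100
python3 - <<'E'
from b import *
snap("wrist",6)
s=telemetry.sense();print(s["eef_pos"],s["force"])
E
```

```text
[[ 491.22127256 -297.73249425   65.5       ]]
time_s: 26.47
eef_pos: [491.3, -299.2, 131.2]
ee_rot: [-0.702, 0.703, -0.081, 0.082]
force: [-0.0, -0.1, -2.4]
grip_width: 0.337
[ 491.19102542 -299.0838324   131.03358434] [-0.01894241  0.52717162 -1.48354489]
```

View pics/wrist6.png

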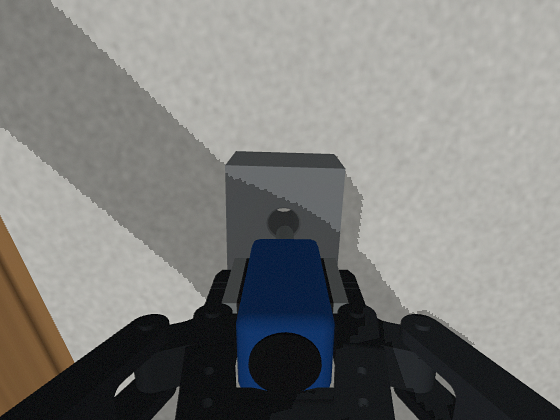

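View pics/w5c.png

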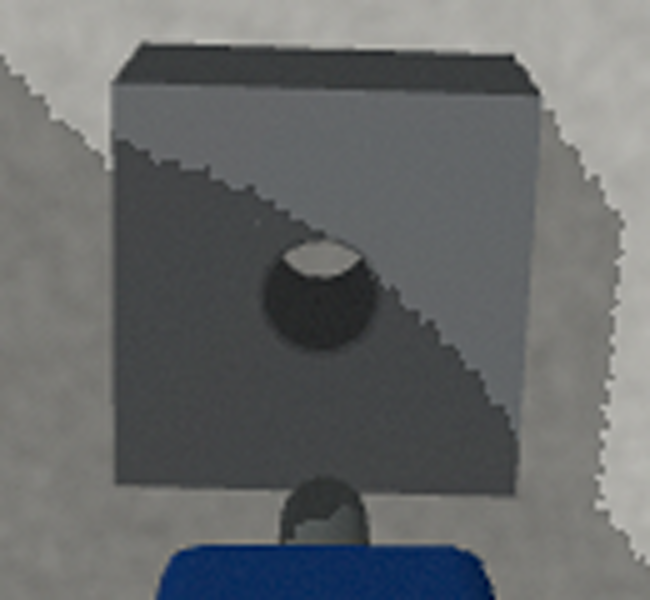

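The rod tip, at (285,235), points into the hole seen at (284,222), 14 mm above it; I'm going down.

```bash
python3 -m handwheel '[{"delta_pos":[0,0.3,0.05],"twist":[0,0,0],"jaw":0},{"delta_pos":[0,0.8,0.05],"twist":[0,0,0],"jaw":0},{"delta_pos":[0,1.4,0.05],"twist":[0,0,0],"jaw":0},{"delta_pos":[0,2,0.05],"twist":[0,0,0],"jaw":0},{"delta_pos":[0,2.7,0.05],"twist":[0,0,0],"jaw":0},{"delta_pos":[0,3.4,0.05],"twist":[0,0,0],"jaw":0},{"delta_pos":[0,4.1,0.05],"twist":[0,0,0],"jaw":0},{"delta_pos":[0,4.7,0.05],"twist":[0,0,0],"jaw":0},{"delta_pos":[0,5,0.05],"twist":[0,0,0],"jaw":0},{"delta_pos":[0,5.1,0.05],"twist":[0,0,0],"jaw":0}]' 100
python3 -m handwheel '[{"delta_pos":[0,0.05,0],"twist":[0,0,0],"jaw":0},{"delta_pos":[0,0.1,0],"twist":[0,0,0],"jaw":0},{"delta_pos":[0,0.15,0],"twist":[0,0,0],"jaw":0},{"delta_pos":[0,0.2,0],"twist":[0,0,0],"jaw":0},{"delta_pos":[0,0.24,0],"twist":[0,0,0],"jaw":0},{"delta_pos":[0,0.27,0],"twist":[0,0,0],"jaw":0},{"delta_pos":[0,0.27,0],"twist":[0,0,0],"jaw":0},{"delta_pos":[0,0.27,0],"twist":[0,0,0],"jaw":0},{"delta_pos":[0,0.27,0],"twist":[0,0,0],"jaw":0},{"delta_pos":[0,0.27,0],"twist":[0,0,0],"jaw":0}]' 100
python3 r.py
```

```text
time_s: 27.35
eef_pos: [490.9, -298.2, 78.6]
ee_rot: [0.703, -0.702, 0.082, -0.081]
force: [1.0, 0.0, -1.9]
grip_width: 0.341
time_s: 28.18
eef_pos: [491.2, -298.5, 77.4]
ee_rot: [-0.702, 0.703, -0.081, 0.082]
force: [-2.6, 1.7, 4.1]
grip_width: 0.339
28.28 board xy [   6.57 -308.82] z 77.36489477344338 F board -2.1148512956553223 1.8573245654532986 Fz 4.478066003477911 mom*10 [2.9  4.02 0.04]
```

Force rises to +4.5 N at the original grasp height (77.4 against 77.3 mm), so it's seated. Releasing and rising.

```bash
python3 -m handwheel '[{"delta_pos":[0,0,0],"twist":[0,0,0],"jaw":0.36},{"delta_pos":[0,0,0],"twist":[0,0,0],"jaw":0.4},{"delta_pos":[0,0,0],"twist":[0,0,0],"jaw":0.5},{"delta_pos":[0,0,0],"twist":[0,0,0],"jaw":0.7},{"delta_pos":[0,0,0],"twist":[0,0,0],"jaw":0.9},{"delta_pos":[0,0,0],"twist":[0,0,0],"jaw":1},{"delta_pos":[0,0,0],"twist":[0,0,0],"jaw":1},{"delta_pos":[0,0,0],"twist":[0,0,0],"jaw":1},{"delta_pos":[0,0,0],"twist":[0,0,0],"jaw":1},{"delta_pos":[0,0,0],"twist":[0,0,0],"jaw":1}]' 60
python3 -m handwheel '[{"delta_pos":[0,-0.5,0],"twist":[0,0,0],"jaw":1},{"delta_pos":[0,-1.5,0],"twist":[0,0,0],"jaw":1},{"delta_pos":[0,-3,0],"twist":[0,0,0],"jaw":1},{"delta_pos":[0,-5,0],"twist":[0,0,0],"jaw":1},{"delta_pos":[0,-7.5,0],"twist":[0,0,0],"jaw":1},{"delta_pos":[0,-10,0],"twist":[0,0,0],"jaw":1},{"delta_pos":[0,-12.5,0],"twist":[0,0,0],"jaw":1},{"delta_pos":[0,-14,0],"twist":[0,0,0],"jaw":1},{"delta_pos":[0,-14,0],"twist":[0,0,0],"jaw":1},{"delta_pos":[0,-14,0],"twist":[0,0,0],"jaw":1}]'
python3 - <<'E'
from b import *
np.set_printoptions(precision=2,suppress=True)
d=snap("wrist",7);snap("side",7);snap("top",7)
cv2.imwrite("pics/w7crop.png",cv2.resize(d["frame"][100:300,180:400,::-1],None,fx=3,fy=3,interpolation=cv2.INTER_CUBIC))
s=telemetry.sense();print(s["eef_pos"],s["force"],s["time_s"])
a=cv2.absdiff(load("top0")["frame"],load("top7")["frame"]).max(2)>60
print("changed px near loose parts",a[110:210,180:370].sum(), "board/tray",a[205:300,80:330].sum())
print(dep(d,[(287,213)]))
E
```

```text
time_s: 29.12
eef_pos: [491.0, -298.4, 76.6]
ee_rot: [0.702, -0.702, 0.082, -0.081]
force: [0.2, -0.7, -0.5]
grip_width: 1.0
time_s: 29.95
eef_pos: [491.1, -298.4, 217.4]
ee_rot: [-0.702, 0.703, -0.081, 0.082]
force: [-0.3, -1.0, -0.3]
grip_width: 0.999
[ 490.68 -298.07  215.43] [ 0.44  0.08 -0.28] 30.1
changed px near loose parts 0 board/tray 0
[[ 492.64 -298.49  132.14]]
```

View pics/w7crop.png

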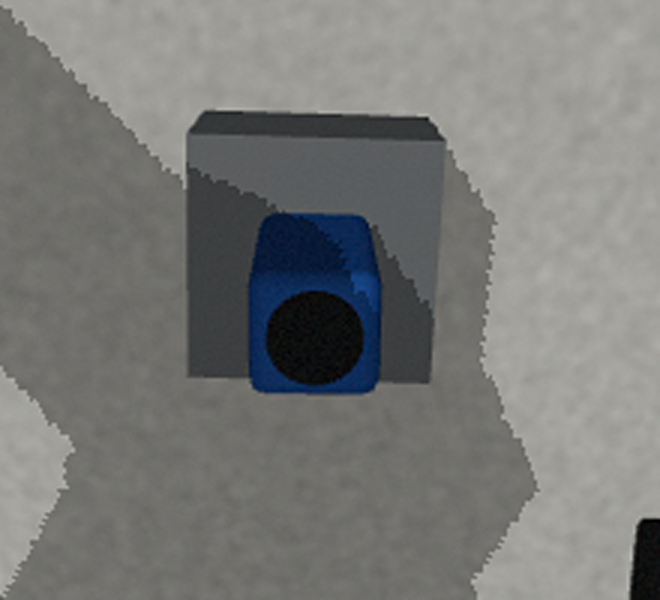

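View pics/side7.png

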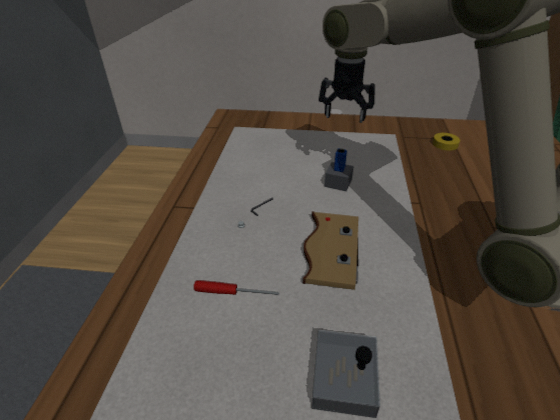

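The burnisher stands upright and seated, as in the first picture; handle top at crop (250–380, 275–392), underside on the stand. The side view shows the tray, tools and board unchanged. Handing in.

```bash
python3 -c "
from rig import ctrl
print(ctrl.finish_job())"
```

```text
the job is handed in; nothing more can be done
None
```

I took the burnisher from its stand, rubbed the wavy edge from the red-dot end to the other, and put the burnisher back upright in its stand. I handed the job in at about 30 s on the robot's clock; no verdict was reported.

- **Sweep:** the rod slid from y ≈ −104 to +104 mm along the board in 1.2–1.4 mm rows, about 14–17 mm/s. The force was read only between moves (about every 12–14 mm), where the press worked out at about 3–5 N. I did not see the force between those readings.
- **Edge position:** the camera fit put the edge 1–1.5 mm off in places, so I corrected by feel during the sweep.
- **Cradle turn:** I never measured the cradle's own angle, only the board's. I went past both ends of the judged stretch to cover the few millimetres this could shift it.
- **Putting back:** the burnisher touched down at the height where I first gripped it (TCP 77.4 against 77.3 mm), with about 6 N of contact. After release the wrist picture shows it upright and fully home.
- **Everything else:** comparing the first and last top pictures, no pixels changed around the screwdriver, hex key, cam lock, board or tray. The gripper is open and clear above the stand.
- **Disagreement:** wrist-camera depth reads about 2.5 mm high, giving 132 mm for the handle top where 129.5 was expected. It read about 1.7 mm high (131.2) before I gripped it, so I did not take it as a bad seating.

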